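Charge the grinder's battery pack

ROBOT

A 6-joint arm with a two-finger parallel gripper is mounted at the origin on the work surface. World frame = base frame: x ahead of the robot, y to its left, z up, the work surface at z = 0. Lengths are in m, angles in rad, forces in N, time in s.
With the tool pointing down it reaches from about 0.35 to 0.975 m from the base axis. Payload 4.9 kg.
Tool frame: the origin (TCP) lies where the fingers leave the gripper's body, on its centre line; the fingertips stand 73 mm ahead of it and the grasp point (between the pads) lies 54 mm ahead of it; z points along the fingers, y is the direction in which the jaws open and shut (so a half turn about z gives the same grasp; the last joint's range is limited). The gripper opens to 85 mm and grips with 20 to 120 N. Pads are 22 mm wide; open, the fingers measure 114 mm over their backs; the gripper's body (76 mm by 85 mm) begins 54 mm behind the grasp point. The pads swing forward as they close: fully open they stand 13 mm farther back than shut.
Start: joints at [-0.119, 0.053, 1.613, -0, 1.476, -0.119], TCP at [0.625, 0, 0.304] pointing down, gripper open.
Joint ranges: [-3.01, 3.01], [-1.01, 2.22], [0.06, 2.58], [-1.02, 4.17], [0.09, 2.62], [-3.14, 3.14]. Speed limits (rad/s): [2.57, 2.57, 3.14, 3.14, 3.14, 3.14].

INTERFACE

Orientations are given as a rotation vector (axis times angle).
In Python, from station import monitor, vision, workorder gives the robot as it stands.
- The arm moves only by the tool arm_command, never from a script. Its argument "rows" is text: rows parted by semicolons, each of 6 numbers parted by spaces: the shift along the world's x, y, z in mm, then the turn, a rotation vector about the world's x, y, z in degrees. In form: tx ty tz wx wy wz; .... A call has 1 to 12 rows; each row is the pose to reach, as a shift and turn from the pose measured when the call began; what a row does not reach only later rows make up. A row lasts 1/8 s, in which the tool goes at most 62.5 mm and 10.7 degrees, less where a joint would pass 70% of its speed; a pose out of reach is approached as far as the arm can. A call with a gripper value outside its range is refused whole. "jaw" is the opening, from 0 (shut) to 1 (fully open), set as the call begins (left out, the last holds). The fingers move at their own pace and stop on an object; "squeeze" is the grip in N (left out, the last holds). Time passes only in rows, so rows that repeat a pose let the fingers close. It gives the time, the measured TCP pose, the force and the opening at its end, in the units of the state.
- monitor.get_obs(): the state, without advancing time (a new reading comes with each control period).
- vision.get_image(name): name is "scene" or "side" or "wrist"; returns a dict with "frame" (480x640x3 uint8, red, green, blue), "vfov" (degrees; the focal length in pixels is half the picture's height over the tangent of half this angle, whatever the lens; pixels are square), "cx", "cy" (the principal point, pixels), "R" (3x3) and "t" (3): a world point X has camera coordinates R X + t; the wrist camera has in their place "T_tool_cam" (4x4, takes a point from camera to tool coordinates, whose origin is the TCP and whose axes are the flange's). Camera axes: x right, y down, z forward; pixel columns grow to the right and rows downward; lengths in m; the calibration is good to about 2 mm. A picture is of the moment at which its call begins: read the wrist's pose just before it. There is no depth.
- workorder.finish_job(): hands the job in, once; it reports no verdict.
The state is a dict: "t": time; "q": joint angles; "dq": joint speeds; "effort": joint torques, N m; "tool_pos": TCP position; "tool_rot": TCP orientation; "contact_force": force on the tool from outside, world axes, zero at the start; "wrist_torque": the same for the moment, N m; "opening": finger opening in m.
Only numpy, scipy, OpenCV 4.12 (cv2) and the standard library are available. Lean on these libraries where they do the work, as an engineer would, in place of code of your own. Each camera call takes 0.05 s, during which the arm holds its last target. There are 200 camera calls.

TASK

Put the orange grinder battery on charge: set it on the sloping charging dock with its brass contact end up the slope, and slide it up under the rails until the two spring rollers snap into its side notches and hold it fully home. Then swing the yellow dust flap all the way shut over it. Leave the other things on the bench where they are.

Things in the scene. Friction and masses are not known exactly. Their poses are not given: they have to be found in the camera images.
- pack: Battery: orange block 58 wide (y) on a black foot plate 110 (x) x 76 x 8 mm (lips stand out 9 mm each side); 58 mm tall in all. Origin: underside centre, z up. +x end (two brass strips) enters the dock first. Lip notches 14 long, 5 deep, centred 38 mm from the origin towards +x. Lies upright on the bench; grip the orange sides, fingertips 22 mm or more above the underside to clear the rails
- shoe: Sloping grey shoe of the fixed charging dock, climbing 0.50 rad (29 deg). Tilted frame: x up the slope, y across, z square out of the deck. Origin on the deck, 80 mm above the bench, where the pack's origin lies (axes alike) when home. Deck 124 wide, x = -70 to 66 mm. A back wall at x = 56.5 mm, 72 mm high, is 1.5 mm beyond the front of the home pack
- mouth (a point): Centre of the rails' mouth on the deck, 8 mm up the slope from the shoe's origin, axes as the shoe. Aluminium rails run from here to the back wall, 79 mm apart inside; their overhangs (64 mm apart, underside 10, top 15 mm above the deck) catch the lips. Below the mouth 10 mm high guides flare to 92 mm apart over 33 mm: set the pack on the deck with its origin 68 mm below the mouth, then slide
- detent (a point): Deck centre between two spring rollers (yellow caps), 38 mm up the slope from the shoe's origin, axes as the shoe. They reach in from both sides, are pushed past with roughly 10 to 20 N and drop into the pack's notches, which holds the pack
- flap (a joint): Yellow dust flap, a plate 88 x 92 x 4 mm hinged along y on top of the shoe's back wall: 0 = shut (parallel to the deck, its underside 74 mm above it), about 2 = open, standing up. A stiff hinge (0.1 N m) keeps it where it is left; it stops at 0 and at 2.25
- flap_tip (a point): Middle of the free edge of the yellow flap, on its outer face (88 mm from the hinge); the outer face looks up when shut and away from the pack when open
- flap_hinge (a point): Middle of the flap's hinge line, 59.5 mm up the slope from the shoe's origin and 74 mm out from the deck; its axes are those of the shoe
- wheel: Bystander: grey grinding wheel lying flat, 100 diameter x 25 mm; origin at the underside centre
- flask: Bystander: green jar with white cap, 66 diameter x 130 mm; origin at the underside centre
- censer: Bystander: brass casting, 110 diameter x 75 mm; origin at the underside centre
- wrench: Bystander: wrench lying on the bench
- cupbrush: Bystander: steel cup brush, 68 diameter x 45 mm
- lugs: Bystander: small brass casting, 70 x 50 x 42 mm
- handbrush: Bystander: hand brush lying on the bench
Not all that is in view belongs to the job. Of the things that look like the pack, the middle-sized one is meant.

How it is judged:
On the way, in this order (a step that is already met when the one before it is completed fails the run):
1. the pack is home on the shoe, held by the rollers in its notches, the flap still open (x of pack in the frame of shoe between -0.003 and 0.003 m and y of pack in the frame of shoe between -0.004 and 0.004 m and z of pack in the frame of shoe between -0.003 and 0.005 m and angle between the z axis of pack and the z axis of shoe, either way round below 0.07 rad and angle between the x axis of pack and the x axis of shoe, either way round below 0.07 rad and value of joint flap above 0.5 rad), for 0.2 s.
2. the flap is shut over the pack (value of joint flap below 0.06 rad), for 0.2 s.
At the end, for the whole second after the job is handed in: The pack lies home on the shoe: its origin within 3 mm of the shoe's origin along the slope, within 4 mm across, and between 3 mm below and 5 mm above the deck, its x and z axes within 0.07 rad of the shoe's; the flap is shut to within 0.06 rad; the pack is at rest (under 10 mm/s) (x of pack in the frame of shoe between -0.003 and 0.003 m and y of pack in the frame of shoe between -0.004 and 0.004 m and z of pack in the frame of shoe between -0.003 and 0.005 m and angle between the z axis of pack and the z axis of shoe, either way round below 0.07 rad and angle between the x axis of pack and the x axis of shoe, either way round below 0.07 rad and value of joint flap below 0.06 rad and linear speed of pack below 0.01 m/s); the robot touches nothing.
It fails at once if another loose thing on the bench is moved more than 30 mm from its place (distance of any of wheel, flask, censer, wrench, cupbrush, lugs, handbrush from where it was at the start of the episode above 0.03 m).
It also fails if it takes over 72 s, if anything falls off the work surface, if the arm or the gripper's body presses on something with over 40 N, if the wrist force passes 120 N, or if a joint passes its speed limit or range.

## Working session

There is one attempt and no reset: what is moved stays moved. The work goes in short steps, Python scripts to look and compute and a tool call to move; the robot and the scene stay as the last step left them, time stands still between calls to the robot, and variables do not carry over. Pictures are saved under pics/ and viewed, about 8 in all and at most 12, crops included, and the job is handed in when it is done.

Besides the shell and the picture viewer there is one more tool, called after ">>>" as name(argument=value, ...) on one line, values as JSON. arm_command: Moves the arm, as the interface text tells. Its arguments: {"type":"object","properties":{"rows":{"type":"string"},"jaw":{"type":"number"},"squeeze":{"type":"number"}},"required":["rows"]}

```bash
mkdir -p pics; cat > h.py <<'E'
import numpy as np, cv2, pickle
from station import monitor, vision, workorder
from scipy.spatial.transform import Rotation as Ro
def K(d):
    f=240/np.tan(np.radians(d['vfov'])/2); return f,d['cx'],d['cy']
def snap(n,fn=None):
    o=monitor.get_obs(); d=dict(vision.get_image(n)); 
    if n=='wrist':
        T=np.eye(4);T[:3,:3]=Ro.from_rotvec(o['tool_rot']).as_matrix();T[:3,3]=o['tool_pos']
        C=np.linalg.inv(T@np.array(d['T_tool_cam'])); d['R']=C[:3,:3];d['t']=C[:3,3]
    if fn: cv2.imwrite('pics/'+fn+'.png',cv2.cvtColor(d['frame'],cv2.COLOR_RGB2BGR)); pickle.dump(d,open('pics/'+fn+'.pkl','wb'))
    return d
def load(fn): return pickle.load(open('pics/'+fn+'.pkl','rb'))
def ray(d,u,v):
    f,cx,cy=K(d);R=np.array(d['R']);t=np.array(d['t'])
    return -R.T@t, R.T@np.array([(u-cx)/f,(v-cy)/f,1])
def onz(d,u,v,z):
    c,r=ray(d,u,v); return c+r*(z-c[2])/r[2]
def proj(d,X):
    f,cx,cy=K(d);p=np.atleast_2d(X)@np.array(d['R']).T+np.array(d['t']); return np.c_[f*p[:,0]/p[:,2]+cx,f*p[:,1]/p[:,2]+cy]
E
python3 - <<'E'
from h import *
for n in ['scene','side','wrist']:
    d=snap(n,n+'0'); print(n,d['vfov'],-np.array(d['R']).T@d['t'],{k:v for k,v in d.items() if k not in('frame','R','t')}.keys())
a=[cv2.imread(f'pics/{n}0.png') for n in('side','wrist')]
print(monitor.get_obs())
E
```

```text
scene 51.83957379936624 [1.01806108 0.40640776 1.12620279] dict_keys(['vfov', 'cx', 'cy'])
side 57.203780304100796 [ 0.46687171 -0.90459127  0.64543902] dict_keys(['vfov', 'cx', 'cy'])
wrist 62.3841968497085 [0.6243052  0.08459833 0.37337668] dict_keys(['vfov', 'cx', 'cy', 'T_tool_cam'])
{'t': 0.15, 'q': array([-1.18973361e-01,  5.32586114e-02,  1.61397728e+00, -3.22435553e-05,
        1.47602097e+00, -1.19027882e-01]), 'dq': array([-0.00064956, -0.00114604, -0.0056361 ,  0.00078232, -0.00119593,
        0.00084616]), 'effort': array([ 5.10442842e-04, -3.94241810e+01, -3.70721948e+01, -1.15854355e-04,
        4.61802789e-03,  5.00508997e-05]), 'tool_pos': array([6.24627429e-01, 5.49133047e-05, 3.02913020e-01]), 'tool_rot': array([-2.22046623e+00, -2.22059413e+00,  1.65489834e-03]), 'contact_force': array([-0.00668836, -0.54008091, -0.40542472]), 'wrist_torque': array([ 0.03214406, -0.02884892,  0.08445273]), 'opening': 0.08535606230613926}
```

View pics/scene0.png

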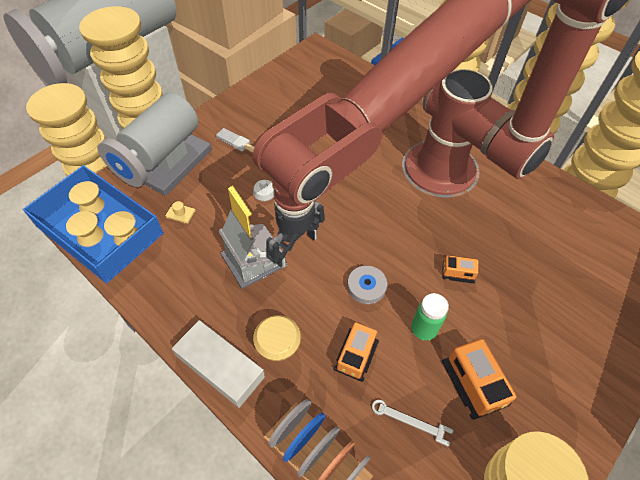

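View pics/side0.png

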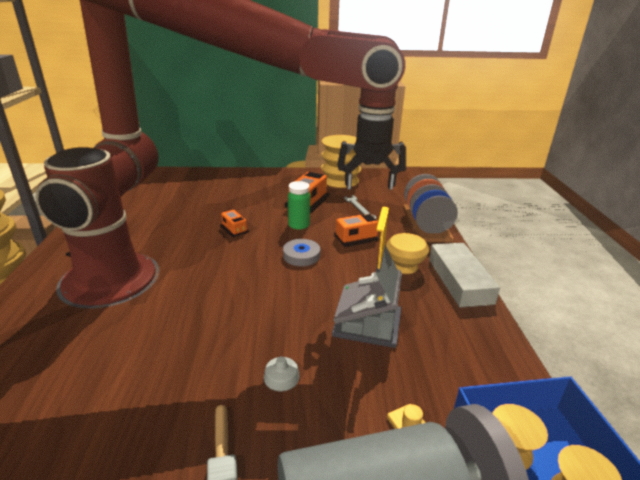

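Candidates in scene: small pack (460,267), middle (357,350), large (480,378). The middle one is the pack; the dock is at (250,250), climbing roughly towards +x. Next, a close crop of both.

```bash
python3 - <<'E'
from h import *
d=load('scene0')
for u,v in [(460,267),(357,350),(480,378),(250,275),(367,285),(430,320),(277,340)]: print(u,v,onz(d,u,v,0.03).round(3))
im=cv2.imread('pics/scene0.png')
a=cv2.resize(im[315:385,315:400],None,fx=4.7,fy=4.7,interpolation=cv2.INTER_CUBIC)
b=cv2.resize(im[180:290,205:300],None,fx=4.2,fy=4.2,interpolation=cv2.INTER_CUBIC)
H=max(a.shape[0],b.shape[0]);c=np.zeros((H,a.shape[1]+b.shape[1],3),np.uint8)
c[:a.shape[0],:a.shape[1]]=a;c[:b.shape[0],a.shape[1]:]=b;print(c.shape,a.shape)
cv2.imwrite('pics/crop1.png',c)
s=cv2.imread('pics/side0.png')
cv2.imwrite('pics/crop2.png',cv2.resize(s[195:350,320:420],None,fx=3.8,fy=3.8,interpolation=cv2.INTER_CUBIC))
E
```

```text
460 267 [0.279 0.245 0.03 ]
357 350 [0.632 0.195 0.03 ]
480 378 [0.494 0.44  0.03 ]
250 275 [ 0.665 -0.134  0.03 ]
367 285 [0.484 0.103 0.03 ]
430 320 [0.454 0.275 0.03 ]
277 340 [0.742 0.041 0.03 ]
(462, 799, 3) (329, 400, 3)
```

View pics/crop1.png

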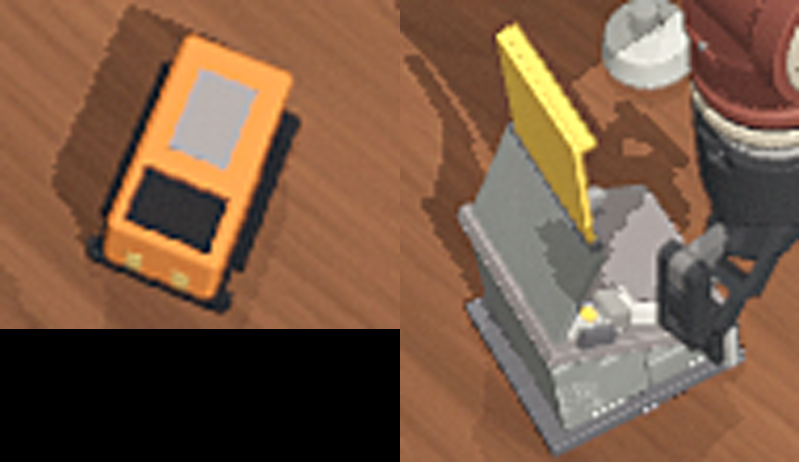

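View pics/wrist0.png

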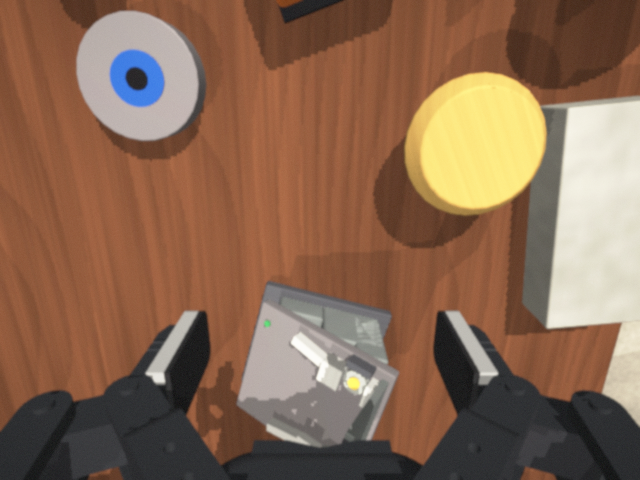

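Wrist view: dock deck at (310,375), pack barely visible at the top (310,5). I'll move over the pack with the jaws turned across it, which also clears the dock for the scene camera.

>>> arm_command(rows="10 40 10 0 0 10;20 80 20 0 0 20;30 120 30 0 0 30;40 160 40 0 0 40;50 195 50 0 0 50;60 195 50 0 0 60;60 195 50 0 0 70;60 195 50 0 0 80;60 195 50 0 0 90;60 195 50 0 0 90", jaw=1)

```text
t: 1.4
tool_pos: [0.6845, 0.195, 0.3523]
tool_rot: [-0.003, -3.14, 0.003]
contact_force: [0.5, 0.5, -0.7]
opening: 0.0855
```

```bash
python3 - <<'E'
from h import *
for n in ['scene','side','wrist']: snap(n,n+'1')
a=cv2.imread('pics/wrist1.png'); b=cv2.imread('pics/scene1.png')[175:295,205:300];b=cv2.resize(b,None,fx=4,fy=4,interpolation=cv2.INTER_CUBIC)
c=np.hstack([a[:,:],b]); c=cv2.resize(c[:, 220:] if False else c,None,fx=.78,fy=.78); print(c.shape); cv2.imwrite('pics/v1.png',c)
o=monitor.get_obs();print(o['t'],o['tool_pos'],o['q'])
E
```

```text
(374, 796, 3)
1.55 [0.68456503 0.19503822 0.35265354] [ 1.73570351e-01  2.31668807e-01  1.33544819e+00 -1.53128049e-03
  1.57538485e+00 -1.39508923e+00]
```

View pics/v1.png

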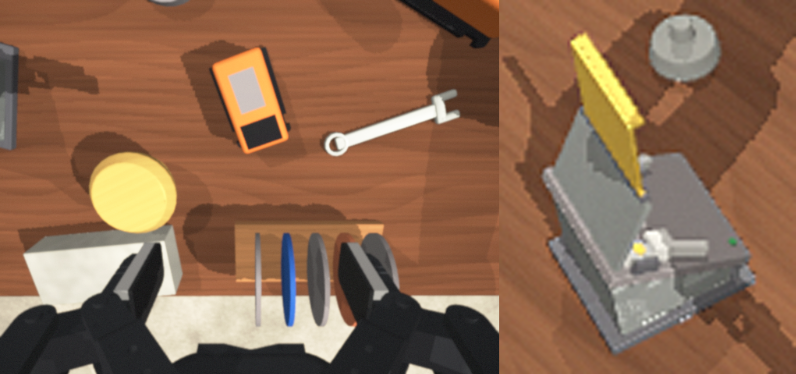

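```bash
cat > fit.py <<'E'
from h import *
from scipy.optimize import minimize
def box(x0,x1,y0,y1,z0,z1): return np.array([[x,y,z] for x in(x0,x1) for y in(y0,y1) for z in(z0,z1)])
def hullmask(d,P):
    m=np.zeros((480,640),np.uint8); h=cv2.convexHull((proj(d,P)*16).round().astype(np.int32).reshape(-1,1,2)); cv2.fillConvexPoly(m,h,1,cv2.LINE_AA,4); return m
def packmask(d,win):
    hsv=cv2.cvtColor(d['frame'],cv2.COLOR_RGB2HSV); m=cv2.inRange(hsv,(3,150,90),(17,255,255))//255
    w=np.zeros_like(m);w[win[1]:win[3],win[0]:win[2]]=1; m=m*w
    m=cv2.morphologyEx(m,cv2.MORPH_CLOSE,np.ones((5,5))); cs,_=cv2.findContours(m,cv2.RETR_EXTERNAL,cv2.CHAIN_APPROX_NONE)
    o=np.zeros_like(m); cv2.fillPoly(o,[cv2.convexHull(max(cs,key=cv2.contourArea))],1); return o
def fitpack(views,x0):
    ms=[packmask(d,w) for d,w in views]
    def Pw(p):
        c,s=np.cos(p[2]),np.sin(p[2]); B=box(-p[3]/2,p[3]/2,-.029,.029,.008,.058)
        return B@np.array([[c,s,0],[-s,c,0],[0,0,1]])+[p[0],p[1],0]
    def cost(p): return sum(1-(h&m).sum()/(h|m).sum() for (d,_),m in zip(views,ms) for h in [hullmask(d,Pw(p))])
    best=None
    S=np.array([[0]*4]+[[.01 if i==0 else 0,.01 if i==1 else 0,.1 if i==2 else 0,-.015 if i==3 else 0] for i in range(4)])
    p=np.array(x0)
    for _ in range(3): r=minimize(cost,p,method='Nelder-Mead',options=dict(initial_simplex=p+S,xatol=1e-5,fatol=1e-5)); p=r.x
    return p,r.fun
E
python3 - <<'E'
from fit import *
v=[(load('scene0'),(330,310,385,385)),(load('wrist1'),(260,50,380,205))]
for vs in (v,v[:1],v[1:]): print(fitpack(vs,[.632,.195,.26,.105]))
# dock overlay
def wf(d,im,p,s,ox,oy):
    c,sn=np.cos(p[2]),np.sin(p[2]); Rz=Ro.from_euler('z',p[2])*Ro.from_euler('y',-.5)
    def L(pts,col):
        q=proj(d,Rz.apply(np.array(pts)/1000)+[p[0],p[1],.08]); cv2.polylines(im,[np.int32(((q-[ox,oy]+.5)*s)*8)],True,col,1,cv2.LINE_AA,3)
    L([[-70,-62,0],[66,-62,0],[66,62,0],[-70,62,0]],(0,0,255))
    L([[56.5,-62,72],[56.5,62,72],[56.5,62,0],[56.5,-62,0]],(255,0,0))
    L([[8,-32,15],[56,-32,15],[56,32,15],[8,32,15]],(0,255,0))
p=[.655,-.135,-.26]
out=[]
for n,(x,y,w,h),s in (('scene1',(205,175,100,120),4),('side1',(320,195,100,150),3.2)):
    im=cv2.resize(cv2.imread(f'pics/{n}.png')[y:y+h,x:x+w],None,fx=s,fy=s,interpolation=cv2.INTER_CUBIC); wf(load(n),im,p,s,x,y); out.append(im)
print([o.shape for o in out]); cv2.imwrite('pics/v2.png',np.hstack(out))
E
```

```text
(array([0.6333701 , 0.1909078 , 0.27991055, 0.10982556]), np.float64(0.6399280910166182))
(array([0.63416428, 0.19113986, 0.27938573, 0.10815317]), np.float64(0.08416458852867825))
(array([0.6311411 , 0.19622165, 0.41272661, 0.14924334]), np.float64(0.4404848991535165))
[(480, 400, 3), (480, 320, 3)]
```

View pics/v2.png

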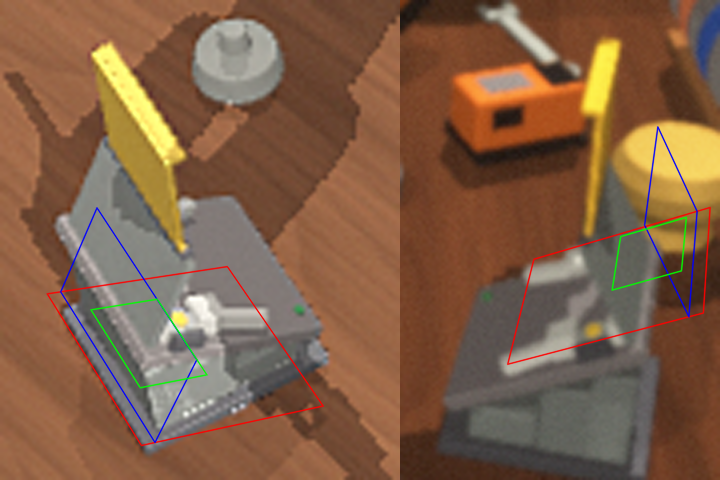

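```bash
python3 - <<'E'
from fit import *
from scipy.optimize import least_squares
S=load('scene1');D=load('side1')
M=lambda *a:np.array(a)/1000
obs=[(S,M(-70,62,0),(286.2,256.2)),(S,M(-70,-62,0),(263,224.5)),(S,M(66,-62,0),(220,228.7)),(S,M(66,62,0),(242.5,267.5)),
(D,M(-70,-62,0),(334,321.6)),(D,M(-70,62,0),(346.6,282.5)),(D,M(66,-62,0),(398.1,305))]
def f(p): 
    Rz=Ro.from_euler('z',p[2])*Ro.from_euler('y',-p[4])
    return np.concatenate([proj(d,Rz.apply(m)+[p[0],p[1],p[3]])[0]-q for d,m,q in obs])
r=least_squares(f,[.655,-.135,-.26,.08,.5]);print(r.x,r.fun.reshape(-1,2).round(1))
g=lambda p:f([*p,.08,.5]); r=least_squares(g,[.655,-.135,-.26]);print(r.x,r.fun.reshape(-1,2).round(1))
W=load('wrist1'); print(W['cx'],W['cy'],S['cx'],S['cy'],D['cx'],D['cy'])
# pack check in wrist
p=[.6342,.1911,.279]; R=Ro.from_euler('z',p[2])
print(proj(W,R.apply(box(-.055,.055,-.029,.029,.058,.058)[::2])+[p[0],p[1],0]).round())
m=packmask(W,(260,50,380,205)); print(m.sum(),cv2.boundingRect(m))
print(proj(W,[.685,.195,.30]),W['T_tool_cam'])
E
```

```text
[ 0.61430077 -0.17139776 -0.26376915  0.07904479  0.48179709] [[ 0.2  1.2]
 [ 0.1 -0.4]
 [-1.1  1.3]
 [-0.7 -1.4]
 [ 0.7 -2. ]
 [-1.4  2. ]
 [-0.6 -0.2]]
[ 0.61430028 -0.17135426 -0.26279263] [[ 0.   1.3]
 [-0.1 -0.3]
 [-1.   0.8]
 [-0.5 -1.9]
 [ 1.  -1.9]
 [-1.2  2.1]
 [-0.8 -1.1]]
321.3965601470752 231.8059299472513 312.68299669135155 238.65985838542002 319.1918227682584 237.81178678730262
[[267.  82.]
 [332.  62.]
 [304. 201.]
 [364. 184.]]
18466 (260, 50, 120, 155)
[[321.53348956 342.63086614]] [[-8.23615149e-04 -9.44865530e-01 -3.27457558e-01  8.48548053e-02]
 [ 9.99999651e-01 -7.31399244e-04 -4.04757575e-04  9.35418809e-05]
 [ 1.42939270e-04 -3.27457777e-01  9.44865802e-01 -7.05690411e-02]
 [ 0.00000000e+00  0.00000000e+00  0.00000000e+00  1.00000000e+00]]
```

```bash
sed -i 's/(3,150,90)/(3,185,130)/' fit.py; python3 - <<'E'
from fit import *
v=[(load('scene0'),(330,310,385,385)),(load('wrist1'),(260,50,380,205))]
for d,w in v: print(cv2.boundingRect(packmask(d,w)),packmask(d,w).sum())
for vs in (v,v[:1],v[1:]): print(fitpack(vs,[.632,.195,.26,.105]))
E
```

```text
(337, 360, 26, 18) 235
(272, 61, 62, 136) 4847
(array([0.63141287, 0.19406756, 0.3506893 , 0.10734493]), np.float64(1.2434861925099094))
(array([ 0.68121923,  0.2118332 ,  0.30198559, -0.00167158]), np.float64(0.05306122448979589))
(array([0.61693989, 0.18904191, 0.35193703, 0.07672644]), np.float64(0.3557431413928248))
```

```bash
python3 - <<'E'
import fit
from fit import *
W=load('wrist1')['frame'];S=load('scene0')['frame']
for F,pts in ((W,[(285,90),(330,70),(350,130),(300,140),(310,180),(240,120),(390,90)]),(S,[(360,327),(352,345),(371,345),(345,372),(365,360),(320,350)])):
    print([(p,F[p[1],p[0]].tolist()) for p in pts])
E
```

```text
[((285, 90), [255, 183, 87]), ((330, 70), [255, 191, 93]), ((350, 130), [255, 192, 94]), ((300, 140), [255, 184, 88]), ((310, 180), [254, 167, 78]), ((240, 120), [149, 93, 64]), ((390, 90), [163, 101, 68])]
[((360, 327), [255, 172, 89]), ((352, 345), [180, 181, 184]), ((371, 345), [255, 177, 86]), ((345, 372), [213, 126, 58]), ((365, 360), [255, 177, 90]), ((320, 350), [142, 95, 67])]
```

```bash
sed -i "s/^    hsv=.*/    F=d['frame'].astype(int); m=((F[...,0]-F[...,2])>112).astype(np.uint8)/" fit.py; python3 - <<'E'
from fit import *
v=[(load('scene0'),(330,310,385,385)),(load('wrist1'),(260,50,380,205))]
for d,w in v: print(cv2.boundingRect(packmask(d,w)),packmask(d,w).sum())
for vs in (v,v[:1],v[1:]): print(fitpack(vs,[.632,.195,.26,.105]))
E
```

```text
(337, 322, 40, 56) 1377
(272, 61, 98, 137) 8226
(array([0.63157401, 0.19520831, 0.33997284, 0.10836725]), np.float64(0.08784267578954441))
(array([0.63293675, 0.19431146, 0.34955015, 0.10596163]), np.float64(0.02754237288135597))
(array([0.63157852, 0.19557315, 0.33761609, 0.109636  ]), np.float64(0.012133589620374807))
```

Pack pose: (0.6315, 0.1955), yaw 0.338, with fitted length 110 mm matching the description. Now approach and grasp 8 mm behind its centre.

>>> arm_command(rows="-30 -1 -30 0 0 10;-60 -2 -70 0 0 19.4;-60 -2 -120 0 0 19.4;-60 -2 -165 0 0 19.4;-60 -2 -205 0 0 19.4;-60 -2 -235 0 0 19.4;-60 -2 -255 0 0 19.4;-60 -2 -255 0 0 19.4", jaw=1)

```text
t: 2.55
tool_pos: [0.6236, 0.1928, 0.0959]
tool_rot: [0.524, -3.094, 0.003]
contact_force: [-0.1, 0.1, -0.1]
opening: 0.0854
```

>>> arm_command(rows="0 0 0 0 0 0;0 0 0 0 0 0;0 0 0 0 0 0;0 0 0 0 0 0;0 0 0 0 0 0;0 0 0 0 0 0", jaw=0, squeeze=60)

```text
t: 3.3
tool_pos: [0.6249, 0.1929, 0.098]
tool_rot: [0.525, -3.097, 0.003]
contact_force: [-1.1, -1.0, 5.9]
opening: 0.0571
```

```bash
python3 - <<'E'
from h import *
o=monitor.get_obs();print(o['t'],o['tool_pos'],o['tool_rot'],o['opening'],o['contact_force'])
E
```

```text
3.3 [0.62487246 0.19294527 0.09796829] [ 0.52467947 -3.09719364  0.00316341] 0.05713678730865653 [-1.11807799 -1.02821655  5.90092424]
```

```bash
cat > plan.py <<'E'
from h import *
dock=np.array([.6143,-.1714,.08]); Rd=Ro.from_euler('z',-.263)*Ro.from_euler('y',-.5)
F=Ro.from_matrix(np.diag([-1.,1,-1]))
def goal(x,y,z,off=(-.0071,0,.098)):
    "pack origin at shoe-frame mm -> shift mm, rotvec deg from now"
    o=monitor.get_obs(); Rn=Ro.from_rotvec(o['tool_rot']); Rt=Rd*F
    tcp=dock+Rd.apply(np.array([x,y,z])/1000)-Rt.apply(off)
    return ((tcp-o['tool_pos'])*1000).round(1),np.degrees((Rt*Rn.inv()).as_rotvec()).round(2)
E
python3 - <<'E'
from plan import *
for a in [(-90,0,80),(-60,0,70),(-60,0,20),(-60,0,3)]: print(a,*goal(*a))
E
```

```text
(-90, 0, 80) [-175.3 -320.    91.7] [  1.17 -29.08 -33.54]
(-60, 0, 70) [-145.2 -328.1   97.3] [  1.17 -29.08 -33.54]
(-60, 0, 20) [-122.1 -334.3   53.4] [  1.17 -29.08 -33.54]
(-60, 0, 3) [-114.2 -336.4   38.5] [  1.17 -29.08 -33.54]
```

>>> arm_command(rows="0 0 40 0 0 0;0 0 90 0 0 0;-20 -40 140 0 0 -7;-50 -100 160 0.3 -7 -15;-85 -160 160 0.6 -14 -22;-120 -220 150 0.9 -20 -29;-145 -270 130 1.2 -25 -33.5;-145 -310 110 1.2 -29.1 -33.5;-145 -328 97 1.2 -29.1 -33.5;-145 -328 97 1.2 -29.1 -33.5;-145 -328 97 1.2 -29.1 -33.5")

```text
t: 4.68
tool_pos: [0.4795, -0.1343, 0.1943]
tool_rot: [0.346, 2.623, -0.086]
contact_force: [-0.1, -0.4, -5.6]
opening: 0.0573
```

```bash
python3 - <<'E'
from plan import *
o=monitor.get_obs();print(o['t'],o['opening'],o['contact_force'],o['q'],goal(-60,0,70))
for n in ['scene','side','wrist']: snap(n,n+'2')
s=cv2.resize(cv2.imread('pics/scene2.png')[160:310,190:340],None,fx=3,fy=3,interpolation=cv2.INTER_CUBIC)
e=cv2.resize(cv2.imread('pics/side2.png')[190:340,300:415],None,fx=3,fy=3,interpolation=cv2.INTER_CUBIC)
print(s.shape,e.shape);cv2.imwrite('pics/v3.png',np.hstack([s,e]))
E
```

```text
4.675 0.05728190940161554 [-0.14646466 -0.42211885 -5.58935296] [-0.46342718 -0.4132446   2.24975349  0.13277444  0.81993705 -1.83890278] (array([ 0.2, -0.9,  1. ]), array([-0.09, -0.08, -0.08]))
(450, 450, 3) (450, 345, 3)
```

View pics/v3.png

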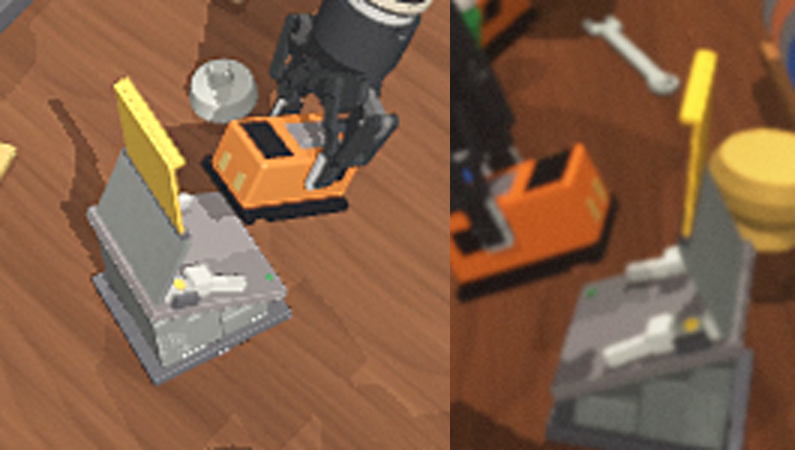

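View pics/wrist2.png

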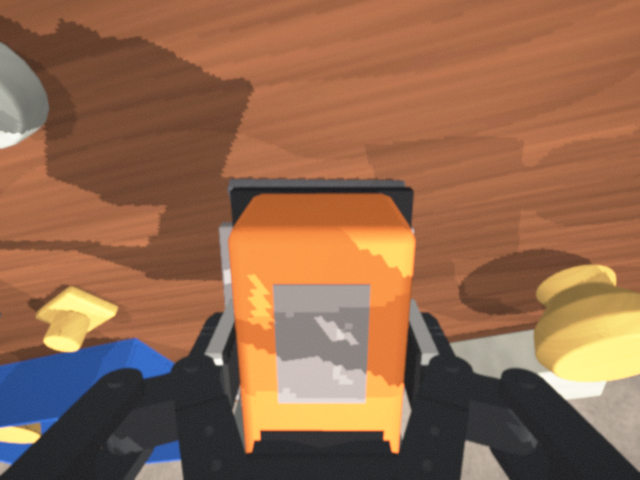

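Contacts face up the slope, the pack is parallel to the deck (scene and side views), and the grip is centred in the wrist view. Lower it towards the deck.

>>> arm_command(rows="12 -4 -22 0 0 0;23 -7 -43 0 0 0;27 -9 -52 0 0 0;29 -9 -56 0 0 0;29 -9 -56 0 0 0")

```text
t: 5.45
tool_pos: [0.5096, -0.143, 0.1401]
tool_rot: [0.343, 2.621, -0.087]
contact_force: [-0.8, -0.9, -5.4]
opening: 0.0566
```

```bash
python3 - <<'E'
from plan import *
o=monitor.get_obs();print(o['t'],o['opening'],Rd.inv().apply(o['contact_force']),goal(-60,0,0))
E
```

```text
5.45 0.05660685361219212 [-3.06616727 -1.07027706 -4.49660191] (array([ 2.5, -0.9, -6.2]), array([ 0.  ,  0.08, -0.18]))
```

>>> arm_command(rows="1 -0.5 -2 0 0 0;1.5 -0.9 -3.5 0 0 0;2 -0.9 -5 0 0 0;2 -0.9 -5 0 0 0")

```text
t: 5.95
tool_pos: [0.5117, -0.144, 0.1354]
tool_rot: [0.342, 2.62, -0.088]
contact_force: [-2.4, 0.5, -2.0]
opening: 0.0571
```

```bash
python3 - <<'E'
from plan import *
o=monitor.get_obs();print(o['t'],o['opening'],Rd.inv().apply(o['contact_force']),goal(-60,0,0))
for n in ['scene','side','wrist']: snap(n,n+'3')
s=cv2.resize(cv2.imread('pics/scene3.png')[160:310,190:340],None,fx=3,fy=3,interpolation=cv2.INTER_CUBIC)
e=cv2.resize(cv2.imread('pics/side3.png')[190:340,300:415],None,fx=3,fy=3,interpolation=cv2.INTER_CUBIC)
cv2.imwrite('pics/v4.png',np.hstack([s,e]))
E
```

```text
5.95 0.05705807938453948 [-3.07527172 -0.12513212 -0.58254887] (array([ 0.3,  0.1, -1.6]), array([ 0.02,  0.1 , -0.18]))
```

View pics/v4.png

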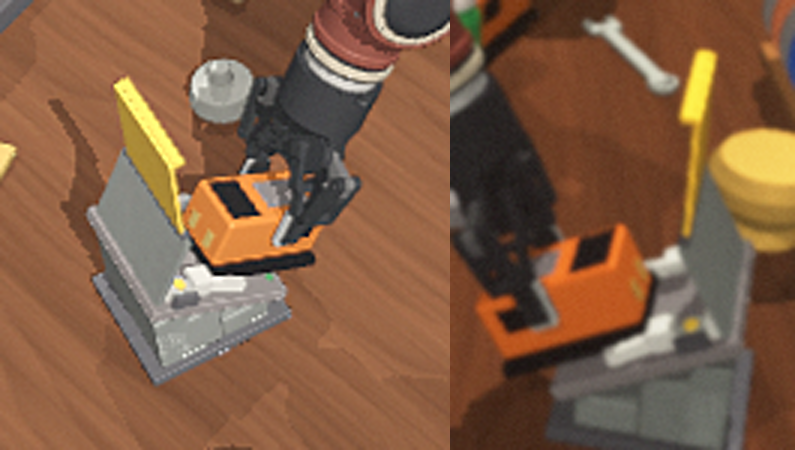

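>>> arm_command(rows="4.5 -1.2 1.8 0 0 0;8.7 -2.3 4.2 0 0 0;13 -3.4 6.6 0 0 0;17.2 -4.6 9 0 0 0;17.2 -4.6 9 0 0 0")

```text
t: 6.72
tool_pos: [0.5281, -0.1494, 0.1446]
tool_rot: [0.343, 2.623, -0.09]
contact_force: [-14.8, -0.7, 4.7]
opening: 0.0571
```

```bash
python3 - <<'E'
from plan import *
o=monitor.get_obs();print(o['t'],o['opening'],Rd.inv().apply(o['contact_force']),Rd.inv().apply(o['wrist_torque']),goal(-40,0,0))
E
```

```text
6.725 0.057147974092791584 [-10.148343    -4.49216586  10.92720849] [-1.48445723  1.70291527 -0.35921258] (array([ 1. ,  0.9, -1.2]), array([ 0.09, -0.04, -0.14]))
```

>>> arm_command(rows="3 -1 2.2 0 0 0;6 -2 4 0 0 0;9 -3 5.8 0 0 0;12.3 -3.8 7.6 0 0 0;12.3 -3.8 7.6 0 0 0")

```text
t: 7.35
tool_pos: [0.5402, -0.1532, 0.1518]
tool_rot: [0.343, 2.624, -0.09]
contact_force: [-1.7, -1.3, -5.3]
opening: 0.0571
```

```bash
python3 - <<'E'
from plan import *
o=monitor.get_obs();print(o['t'],o['opening'],Rd.inv().apply(o['contact_force']),Rd.inv().apply(o['wrist_torque']),goal(-25,0,0))
E
```

```text
7.35 0.0571155297438689 [-3.70596803 -1.74910424 -4.06131723] [-0.29869243  0.95878308 -0.01542247] (array([ 1.5,  1.3, -1.2]), array([ 0.09, -0.11, -0.16]))
```

>>> arm_command(rows="3 -0.8 1.6 0 0 0;6 -1.6 3.2 0 0 0;9 -2.4 4.8 0 0 0;12 -3.2 6.4 0 0 0;12 -3.2 6.4 0 0 0")

```text
t: 7.98
tool_pos: [0.5483, -0.1551, 0.1557]
tool_rot: [0.343, 2.637, -0.087]
contact_force: [-28.6, 5.9, 10.4]
opening: 0.0571
```

```bash
python3 - <<'E'
from plan import *
o=monitor.get_obs();print(o['t'],o['opening'],Rd.inv().apply(o['contact_force']),Rd.inv().apply(o['wrist_torque']),goal(-11,0,0))
E
```

```text
7.975 0.057083909306917514 [-20.63521827  -1.75481481  23.09445445] [-0.82262022  3.39139063 -0.15918559] (array([5.3, 0.1, 1.6]), array([-0.13, -0.84, -0.24]))
```

>>> arm_command(rows="3 -0.9 2.8 0 -0.8 0;6 -1.8 4.5 0 -0.8 0;9 -2.6 6.6 0 -0.8 0;13 -3.5 9 0 -0.8 0;13 -3.5 9 0 -0.8 0", squeeze=100)

```text
t: 8.6
tool_pos: [0.5601, -0.1587, 0.163]
tool_rot: [0.342, 2.628, -0.085]
contact_force: [-5.8, -2.9, -7.0]
opening: 0.0565
```

```bash
python3 - <<'E'
from plan import *
o=monitor.get_obs();print(o['t'],o['opening'],Rd.inv().apply(o['contact_force']),Rd.inv().apply(o['wrist_torque']),goal(0,0,0))
E
```

```text
8.6 0.05653293254719462 [-7.62492076 -4.28140071 -3.84466526] [-0.99277484  1.59051534 -0.12533039] (array([ 2.9,  1.1, -0.4]), array([-0.16, -0.32, -0.25]))
```

>>> arm_command(rows="1.5 -0.4 0.8 0 0 0;3 -0.8 1.6 0 0 0;4.5 -1.2 2.4 0 0 0;4.5 -1.2 2.4 0 0 0")

```text
t: 9.1
tool_pos: [0.5611, -0.159, 0.1633]
tool_rot: [0.342, 2.641, -0.083]
contact_force: [-30.7, 4.9, 10.6]
opening: 0.0566
```

```bash
python3 - <<'E'
from plan import *
o=monitor.get_obs();print(o['t'],o['opening'],Rd.inv().apply(o['contact_force']),Rd.inv().apply(o['wrist_torque']),goal(0,0,0))
for n in ['scene','side','wrist']: snap(n,n+'4')
s=cv2.resize(cv2.imread('pics/scene4.png')[160:310,190:340],None,fx=3,fy=3,interpolation=cv2.INTER_CUBIC)
e=cv2.resize(cv2.imread('pics/side4.png')[190:340,300:415],None,fx=3,fy=3,interpolation=cv2.INTER_CUBIC)
cv2.imwrite('pics/v5.png',np.hstack([s,e]))
E
```

```text
9.1 0.05659110463267009 [-22.03252151  -3.21567437  24.07761959] [-1.3462919   3.31587277 -0.28601575] (array([ 1.8,  1.4, -0.7]), array([-0.32, -1.01, -0.32]))
```

View pics/v5.png

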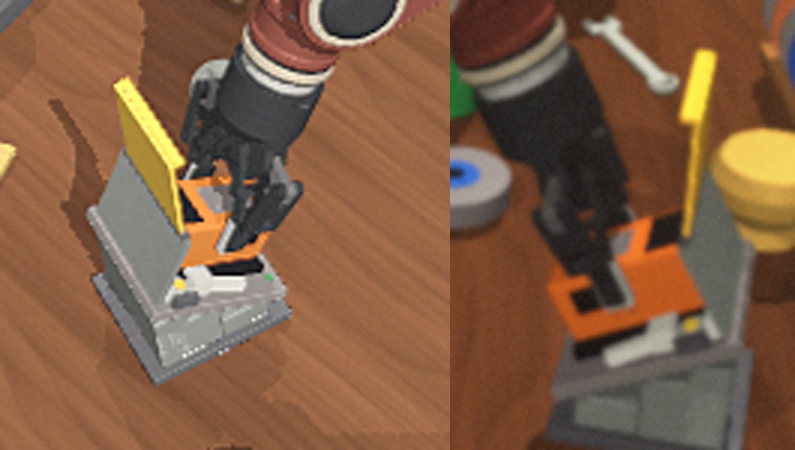

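>>> arm_command(rows="0 0 0 0 -1 0;0 0 0 0 -1 0")

```text
t: 9.5
tool_pos: [0.56, -0.1591, 0.163]
tool_rot: [0.34, 2.627, -0.08]
contact_force: [-11.3, -0.6, 1.4]
opening: 0.0566
```

```bash
python3 - <<'E'
from plan import *
o=monitor.get_obs();print(o['t'],o['opening'],Rd.inv().apply(o['contact_force']),Rd.inv().apply(o['wrist_torque']),goal(0,0,0))
E
```

```text
9.5 0.05656627215454862 [-8.77477761 -3.5638583   6.3570596 ] [-0.92271557  2.0542406   0.02226325] (array([ 2.9,  1.5, -0.4]), array([-0.29, -0.21, -0.37]))
```

>>> arm_command(rows="0 0 0 0 0 0;0 0 0 0 0 0;0 0 0 0 0 0;0 0 0 0 0 0;-9 2 18 0 0 0;-23 6 44 0 0 0;-37 10 70 0 0 0;-80 22 70 0 0 0;-125 34 70 0 0 0;-125 34 70 0 0 0", jaw=1)

```text
t: 10.75
tool_pos: [0.4332, -0.1243, 0.2327]
tool_rot: [0.34, 2.625, -0.081]
contact_force: [0.2, 0.4, -0.5]
opening: 0.0853
```

```bash
python3 - <<'E'
from plan import *
from fit import box,hullmask
o=monitor.get_obs();print(o['t'],o['opening'],o['contact_force'],o['tool_pos'],o['q'])
ims=[]
for n,(x,y,w,h),s in (('scene',(205,175,90,110),4.5),('side',(325,195,85,125),4)):
    d=snap(n,n+'5'); im=cv2.resize(cv2.imread(f'pics/{n}5.png')[y:y+h,x:x+w],None,fx=s,fy=s,interpolation=cv2.INTER_CUBIC)
    for B,c in ((box(-.055,.055,-.029,.029,.008,.058),(255,0,0)),(box(-.055,.055,-.038,.038,0,.008),(0,255,0))):
        q=((proj(d,Rd.apply(B)+dock)-[x,y]+.5)*s)
        for i in range(8):
            for j in range(i):
                if bin(i^j).count('1')==1: cv2.line(im,*[tuple(int(v) for v in q[k]) for k in (i,j)],c,1,cv2.LINE_AA)
    ims.append(np.pad(im,((0,500-im.shape[0]),(0,0),(0,0))))
snap('wrist','wrist5')
cv2.imwrite('pics/v6.png',np.hstack(ims))
E
```

```text
10.75 0.0852909630362318 [ 0.1536551   0.36487791 -0.48473697] [ 0.43315091 -0.124335    0.23271446] [-0.50006218 -0.62547925  2.31811187  0.14335744  0.96962859 -1.86530962]
```

View pics/v6.png

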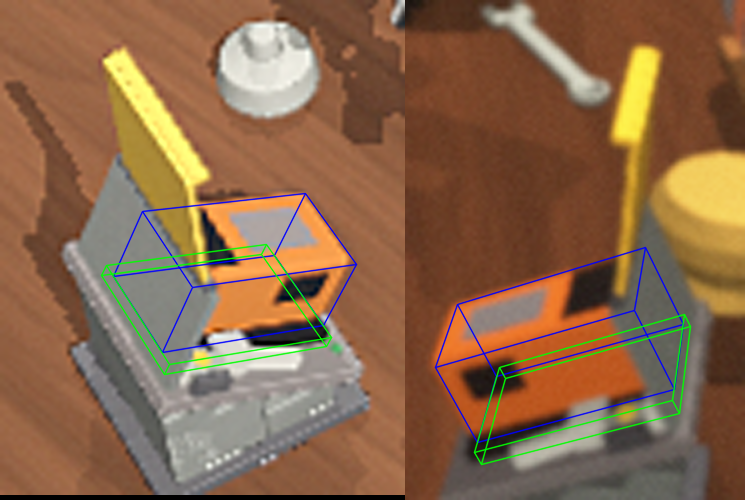

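Overlay of the home model matches the rear edges of the seated pack in both views, and the pack stays put without being held. As a check I'll push its rear face with shut fingers: it should only meet a hard stop.

```bash
python3 - <<'E'
from plan import *
o=monitor.get_obs();print('tcp in shoe',Rd.inv().apply(o['tool_pos']-dock)*1000)
for a in [(-110,0,150),(-92,0,88),(-80,0,88),(-60,0,88)]: print(a,*goal(*a,off=(0,0,0)))
from fit import *
# numeric: pack x,y in shoe frame from orange mask in scene5 (rear, unoccluded parts only): compare rear corners
d=load('scene5'); m=packmask(d,(205,200,300,270)); print(cv2.boundingRect(m))
for dx in(-6,-3,0,3):
    h=hullmask(d,Rd.apply(box(-.055,.055,-.029,.029,.008,.058)+[dx/1000,0,0])+dock); print(dx,(m&(1-h)).sum(), cv2.boundingRect(h))
E
```

```text
tcp in shoe [-88.19593433  -2.0149928  223.41267516]
(-110, 0, 150) [ 16.   -2.2 -74.9] [-0.25 -0.12 -0.36]
(-92, 0, 88) [  60.   -14.1 -120.7] [-0.25 -0.12 -0.36]
(-80, 0, 88) [  70.2  -16.8 -114.9] [-0.25 -0.12 -0.36]
(-60, 0, 88) [  87.1  -21.4 -105.3] [-0.25 -0.12 -0.36]
(231, 200, 52, 56)
-6 553 (232, 217, 54, 36)
-3 555 (231, 218, 54, 35)
0 553 (230, 218, 54, 35)
3 563 (229, 218, 54, 36)
```

>>> arm_command(rows="0 0 -30 0 0 0;10 -2 -60 0 0 0;25 -5 -85 0 0 0;45 -10 -105 0 0 0;60 -14 -121 0 0 0;60 -14 -121 0 0 0", jaw=0)

```text
t: 11.65
tool_pos: [0.4962, -0.1394, 0.1108]
tool_rot: [0.34, 2.63, -0.079]
contact_force: [-0.4, -0.0, -0.6]
opening: -0.0002
```

>>> arm_command(rows="4 -1.1 2.4 0 0 0;8 -2.2 4.8 0 0 0;12 -3.3 7.2 0 0 0;16 -4.4 9.5 0 0 0;20 -5.4 11.8 0 0 0;20 -5.4 11.8 0 0 0")

```text
t: 12.4
tool_pos: [0.5152, -0.1442, 0.1212]
tool_rot: [0.341, 2.633, -0.077]
contact_force: [-3.1, 1.2, -2.2]
opening: 0.0002
```

```bash
python3 - <<'E'
from plan import *
o=monitor.get_obs();print(o['t'],o['opening'],'tcp in shoe',Rd.inv().apply(o['tool_pos']-dock)*1000,Rd.inv().apply(o['contact_force']))
E
```

```text
12.4 0.00023167221601785965 tcp in shoe [-70.39827825   0.46044175  85.44951335] [-3.90862336  0.35339268 -0.35737923]
```

>>> arm_command(rows="3 -0.8 1.7 0 0 0;6 -1.6 3.4 0 0 0;9 -2.4 5.1 0 0 0;9 -2.4 5.1 0 0 0")

```text
t: 12.9
tool_pos: [0.5185, -0.1438, 0.1193]
tool_rot: [0.343, 2.651, -0.069]
contact_force: [-12.7, 4.2, -7.2]
opening: 0.0003
```

```bash
python3 - <<'E'
from plan import *
o=monitor.get_obs();print(o['t'],o['opening'],'tcp in shoe',Rd.inv().apply(o['tool_pos']-dock)*1000,Rd.inv().apply(o['contact_force']))
E
```

```text
12.9 0.00028894659006946106 tcp in shoe [-68.62439086   1.78626355  82.30704303] [-15.13965495   0.75872693   0.08367153]
```

>>> arm_command(rows="4 -1.1 2.4 0 0 0;8 -2.2 5 0 -1 0;12 -3.3 8 0 -2 0;15 -4 11 0 -2 0;15 -4 11 0 -2 0")

```text
t: 13.52
tool_pos: [0.5213, -0.1424, 0.1158]
tool_rot: [0.346, 2.654, -0.048]
contact_force: [-32.8, 6.1, -9.2]
opening: 0.0002
```

```bash
python3 - <<'E'
from plan import *
o=monitor.get_obs();T=Ro.from_rotvec(o['tool_rot']);print(o['t'],'tcp in shoe',Rd.inv().apply(o['tool_pos']-dock)*1000,'tip',Rd.inv().apply(o['tool_pos']+T.apply([0,0,.073])-dock)*1000,Rd.inv().apply(o['contact_force']))
T=Ro.from_rotvec([.343,2.651,-.069]);print('tip before',Rd.inv().apply(np.array([.5185,-.1438,.1193])+T.apply([0,0,.073])-dock)*1000)
T=Ro.from_rotvec([.341,2.633,-.077]);print('tip before',Rd.inv().apply(np.array([.5152,-.1442,.1212])+T.apply([0,0,.073])-dock)*1000)
E
```

```text
13.525 tcp in shoe [-68.26961619   3.79914975  78.08781351] tip [-70.83180485   5.70292487   5.15763574] [-33.5768549   -2.65548336   7.8869572 ]
tip before [-70.80823456   2.61844457   9.31626051]
tip before [-71.2485799    1.10646294  12.43107959]
```

Hard stop: the fingertip stayed at -70.8 mm between 15 and 34 N, above the 10–20 N rollers. The pack is against its end. Next, go over to behind the flap.

```bash
python3 - <<'E'
from plan import *
for a in [(-90,0,85),(-90,0,160),(-60,0,270),(0,0,300),(80,0,300),(160,0,300),(160,0,240),(160,0,203)]: print(a,*goal(*a,off=(0,0,0)))
E
```

```text
(-90, 0, 85) [-22.6   2.2  -4.4] [-1.87 -1.58 -0.55]
(-90, 0, 160) [-57.3  11.5  61.5] [-1.87 -1.58 -0.55]
(-60, 0, 270) [-82.8  18.4 172.4] [-1.87 -1.58 -0.55]
(0, 0, 300) [-45.9   8.4 227.5] [-1.87 -1.58 -0.55]
(80, 0, 300) [ 21.9  -9.8 265.8] [-1.87 -1.58 -0.55]
(160, 0, 300) [ 89.7 -28.1 304.2] [-1.87 -1.58 -0.55]
(160, 0, 240) [117.5 -35.6 251.5] [-1.87 -1.58 -0.55]
(160, 0, 203) [134.6 -40.2 219.1] [-1.87 -1.58 -0.55]
```

>>> arm_command(rows="-22 2 -4 -1.8 -1.6 -0.5;-40 6 30 -1.8 -1.6 -0.5;-57 11 62 -1.8 -1.6 -0.5;-65 14 115 -1.8 -1.6 -0.5;-80 18 170 -1.8 -1.6 -0.5;-46 8 227 -1.8 -1.6 -0.5;-10 0 248 -1.8 -1.6 -0.5;22 -10 266 -1.8 -1.6 -0.5;60 -20 287 -1.8 -1.6 -0.5;90 -28 304 -1.8 -1.6 -0.5;90 -28 304 -1.8 -1.6 -0.5", jaw=0)

```text
t: 14.9
tool_pos: [0.6131, -0.171, 0.4219]
tool_rot: [0.345, 2.618, -0.088]
contact_force: [-0.3, -0.2, -0.3]
opening: -0.0001
```

```bash
python3 - <<'E'
from plan import *
o=monitor.get_obs();print(o['t'],'tcp in shoe',Rd.inv().apply(o['tool_pos']-dock)*1000,o['contact_force'],o['q'])
for a in [(160,0,300),(160,0,203),(125,0,203)]: print(a,*goal(*a,off=(0,0,0)))
for n in('scene','side'): snap(n,n+'6')
# flap angle: fit yellow mask
from fit import *
for n,w in (('scene6',(220,175,260,245)),('side6',(370,195,400,275)),('scene5',(220,175,260,245)),('side5',(370,195,400,275))):
    d=load(n);Fm=d['frame'].astype(int); 
    m=((Fm[...,0]-Fm[...,2]>90)&(Fm[...,1]-Fm[...,2]>70)&(Fm[...,1]>.72*Fm[...,0])).astype(np.uint8);k=np.zeros_like(m);k[w[1]:w[3],w[0]:w[2]]=1;m*=k
    res=[]
    for a in np.arange(1.6,2.3,.05):
        B=box(0,.088,-.046,.046,0,.004); P=np.c_[.0595-B[:,0]*np.cos(a)+B[:,2]*np.sin(a),B[:,1],.074+B[:,0]*np.sin(a)+B[:,2]*np.cos(a)]
        h=hullmask(d,Rd.apply(P)+dock); res.append(((h&m).sum()/(h|m).sum(),round(a,2)))
    print(n,m.sum(),max(res))
E
```

```text
14.9 tcp in shoe [1.62813987e+02 5.84853248e-02 3.00688990e+02] [-0.34675003 -0.24321438 -0.29863615] [-0.41292133 -0.19734848  1.69842766  0.08074257  1.14299377 -1.73647031]
(160, 0, 300) [-2.1  0.5 -2. ] [ 0.01  0.22 -0.06]
(160, 0, 203) [ 42.8 -11.6 -87.1] [ 0.01  0.22 -0.06]
(125, 0, 203) [  13.2   -3.6 -103.9] [ 0.01  0.22 -0.06]
scene6 515 (np.float64(0.7445141065830722), np.float64(1.95))
side6 512 (np.float64(0.32472826086956524), np.float64(1.9))
scene5 514 (np.float64(0.7484276729559748), np.float64(1.95))
side5 522 (np.float64(0.32570659488559894), np.float64(1.9))
```

>>> arm_command(rows="20 -5 -43 0 0 0;43 -12 -87 0 0 0;43 -12 -87 0 0 0;28 -8 -95 0 0 0;13 -4 -104 0 0 0;13 -4 -104 0 0 0")

```text
t: 15.75
tool_pos: [0.6231, -0.174, 0.317]
tool_rot: [0.346, 2.62, -0.087]
contact_force: [-0.4, 0.2, 0.5]
opening: 0.0002
```

```bash
python3 - <<'E'
from plan import *
o=monitor.get_obs();print(o['t'],'tcp in shoe',Rd.inv().apply(o['tool_pos']-dock)*1000,o['contact_force'])
for a in [(100,130),(75,130),(58,130),(40,125),(20,112),(5,95),(0,84),(0,76)]: print(a,*goal(a[0],0,a[1]+73,off=(0,0,0)))
E
```

```text
15.75 tcp in shoe [ 1.21714278e+02 -2.02775638e-01  2.03593080e+02] [-0.36124715  0.22697196  0.52786417]
(100, 130) [-18.1   5.1 -10.9] [-0.04  0.1  -0.05]
(75, 130) [-39.3  10.8 -22.9] [-0.04  0.1  -0.05]
(58, 130) [-53.7  14.7 -31.1] [-0.04  0.1  -0.05]
(40, 125) [-66.6  18.1 -44.1] [-0.04  0.1  -0.05]
(20, 112) [-77.5  21.1 -65.1] [-0.04  0.1  -0.05]
(5, 95) [-82.4  22.4 -87.2] [-0.04  0.1  -0.05]
(0, 84) [-81.5  22.2 -99.2] [-0.04  0.1  -0.05]
(0, 76) [ -77.8   21.2 -106.3] [-0.04  0.1  -0.05]
```

Before shutting the flap I'll use the last view to confirm the pack is home, with overlays of the deck, rails and pack.

```bash
python3 - <<'E'
from plan import *
from fit import box
def draw(n,x,y,w,h,s,over=True):
    d=load(n); im=cv2.resize(cv2.imread(f'pics/{n}.png')[y:y+h,x:x+w],None,fx=s,fy=s,interpolation=cv2.INTER_CUBIC)
    if over:
        for pts,c in (([[-70,-62,0],[66,-62,0],[66,62,0],[-70,62,0]],(0,0,255)),([[-55,-38,8],[-55,38,8],[55,38,8],[55,-38,8]],(0,255,0)),([[-55,-29,58],[-55,29,58],[55,29,58],[55,-29,58]],(255,0,0)),([[8,-32,15],[56,-32,15],[56,32,15],[8,32,15]],(255,255,0)),([[56.5,-62,72],[56.5,62,72]],(255,0,255))):
            q=proj(d,Rd.apply(np.array(pts)/1000)+dock); cv2.polylines(im,[np.int32((q-[x,y]+.5)*s)],True,c,1,cv2.LINE_AA)
    return im
d=load('wrist5');q=proj(d,Rd.apply(np.array([[-70,-62,0],[-70,62,0],[66,0,0],[56,0,72]])/1000)+dock);print(q.round())
x0,y0=int(max(0,q[:,0].min()-15)),int(max(0,q[:,1].min()-40)); w=int(min(640,q[:,0].max()+15))-x0;h=min(480,int(q[:,1].max()+15))-y0
s=min(400/w,600/h,3)
A=draw('wrist5',x0,y0,w,h,s,True);B=draw('wrist5',x0,y0,w,h,s,False)
C=np.hstack([A,B]);
S=np.hstack([draw('scene6',215,190,80,90,3.3),draw('scene6',215,190,80,90,3.3,False)])
print(C.shape,S.shape,x0,y0,s)
W=max(C.shape[1],S.shape[1]);o=np.zeros((min(600,C.shape[0]+S.shape[0]),W,3),np.uint8);o[:C.shape[0],:C.shape[1]]=C;hh=o.shape[0]-C.shape[0];o[C.shape[0]:,:S.shape[1]]=S[:hh];cv2.imwrite('pics/v7.png',o[:, :800])
E
```

```text
[[244. 234.]
 [401. 234.]
 [322. 377.]
 [323. 432.]]
(540, 800, 3) (297, 528, 3) 228 193 2.127659574468085
```

View pics/v7.png

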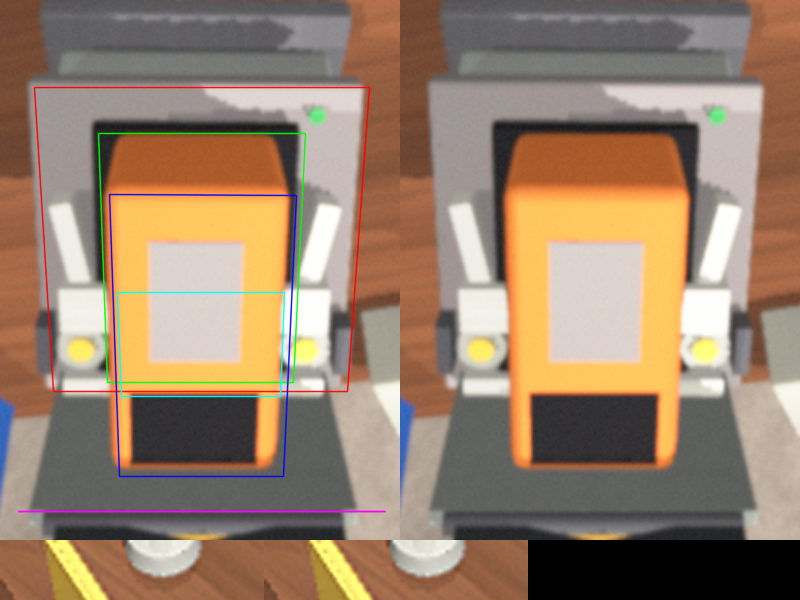

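The raw wrist view shows the foot plate's rear bottom edge at display y≈122. The model predicts about 126 once the visible z=0 edge is used. The deck edge is offset by the same amount (82 against 87), so the pack is home to about 1 mm and square, with the rollers at its sides. Now sweep the flap shut.

>>> arm_command(rows="-9 2.5 -5 0 0 0;-18 5 -11 0 0 0;-28 8 -17 0 0 0;-39 11 -23 0 0 0;-47 13 -27 0 0 0;-54 15 -31 0 0 0;-60 16.5 -37 0 0 0;-66.5 18 -44 0 0 0;-72 19.5 -54 0 0 0;-77.5 21 -65 0 0 0;-77.5 21 -65 0 0 0")

```text
t: 17.12
tool_pos: [0.5444, -0.1526, 0.2497]
tool_rot: [0.346, 2.624, -0.086]
contact_force: [0.3, -0.1, 0.0]
opening: -0.0003
```

```bash
python3 - <<'E'
from plan import *
o=monitor.get_obs();print(o['t'],'tcp in shoe',Rd.inv().apply(o['tool_pos']-dock)*1000,Rd.inv().apply(o['contact_force']))
for a in [(20,112),(5,95),(0,86),(0,80),(0,76),(0,72)]: print(a,*goal(a[0],0,a[1]+73,off=(0,0,0)))
E
```

```text
17.125 tcp in shoe [1.78594517e+01 1.50402928e-02 1.83624847e+02] [ 0.26967759 -0.07317001 -0.09432767]
(20, 112) [ 1.2 -0.3  2.2] [-0.12 -0.12 -0.05]
(5, 95) [ -3.7   1.  -19.9] [-0.12 -0.12 -0.05]
(0, 86) [ -3.7   1.  -30.2] [-0.12 -0.12 -0.05]
(0, 80) [ -1.    0.2 -35.4] [-0.12 -0.12 -0.05]
(0, 76) [  0.9  -0.3 -38.9] [-0.12 -0.12 -0.05]
(0, 72) [  2.7  -0.8 -42.5] [-0.12 -0.12 -0.05]
```

>>> arm_command(rows="-2 0.5 -10 0 0 0;-3.7 1 -20 0 0 0;-3.7 1 -26 0 0 0;-3.7 1 -30 0 0 0;-1 0.2 -35.4 0 0 0;-1 0.2 -35.4 0 0 0")

```text
t: 17.88
tool_pos: [0.5433, -0.1523, 0.2135]
tool_rot: [0.347, 2.625, -0.085]
contact_force: [0.2, -0.4, 0.2]
opening: 0.0002
```

```bash
cat > flap.py <<'E'
from plan import *
from fit import *
def flap(n,w):
    d=load(n);Fm=d['frame'].astype(int)
    m=((Fm[...,0]-Fm[...,2]>90)&(Fm[...,1]-Fm[...,2]>70)&(Fm[...,1]>.72*Fm[...,0])).astype(np.uint8);k=np.zeros_like(m);k[w[1]:w[3],w[0]:w[2]]=1;m*=k
    res=[]
    for a in np.arange(0,2.3,.02):
        B=box(0,.088,-.046,.046,0,.004); P=np.c_[.0595-B[:,0]*np.cos(a)+B[:,2]*np.sin(a),B[:,1],.074+B[:,0]*np.sin(a)+B[:,2]*np.cos(a)]
        h=hullmask(d,Rd.apply(P)+dock); res.append((round((h&m).sum()/(h|m).sum(),3),round(a,2)))
    print(n,m.sum(),cv2.boundingRect(m),sorted(res)[-3:])
E
python3 - <<'E'
from flap import *
o=monitor.get_obs();print(o['t'],'tcp in shoe',Rd.inv().apply(o['tool_pos']-dock)*1000,Rd.inv().apply(o['contact_force']))
snap('scene','scene7');snap('side','side7')
flap('scene7',(205,170,310,270));flap('side7',(325,190,385,290))
E
```

```text
17.875 tcp in shoe [-5.14538740e-01 -3.09605794e-03  1.52409038e+02] [ 0.35942705 -0.36668617  0.01560938]
scene7 746 (236, 207, 46, 50) [(np.float64(0.708), np.float64(0.0)), (np.float64(0.709), np.float64(0.04)), (np.float64(0.712), np.float64(0.02))]
side7 780 (337, 245, 44, 38) [(np.float64(0.695), np.float64(0.02)), (np.float64(0.698), np.float64(0.06)), (np.float64(0.7), np.float64(0.04))]
```

Flap is at about 0.03 rad. Press it onto its stop.

>>> arm_command(rows="1 -0.3 -2 0 0 0;2 -0.5 -3.6 0 0 0;3 -0.8 -5.3 0 0 0;3 -0.8 -5.3 0 0 0")

```text
t: 18.48
tool_pos: [0.5452, -0.1529, 0.2132]
tool_rot: [0.344, 2.631, -0.086]
contact_force: [-42.9, 10.5, 35.4]
opening: -0.0002
```

```bash
python3 - <<'E'
from plan import *
o=monitor.get_obs();T=Ro.from_rotvec(o['tool_rot']);print(o['t'],'tip in shoe',Rd.inv().apply(o['tool_pos']+T.apply([0,0,.073])-dock)*1000,Rd.inv().apply(o['contact_force']))
E
```

```text
18.475 tip in shoe [ 0.42330854  0.0834024  78.19014516] [-21.81305731  -0.99001381  52.23296162]
```

Hard stop with the tip at 78.2 mm, against 78 expected for a shut flap. Back off.

>>> arm_command(rows="-5 1.2 9 0 0 0;-18 5 35 0 0 0;-40 11 75 0 0 0;-80 20 110 0 0 0;-80 20 110 0 0 0")

```text
t: 19.1
tool_pos: [0.4651, -0.1331, 0.3289]
tool_rot: [0.342, 2.621, -0.09]
contact_force: [0.4, 0.3, -0.4]
opening: 0.0001
```

```bash
python3 - <<'E'
from flap import *
o=monitor.get_obs();print(o['t'],o['contact_force'],o['tool_pos'])
snap('scene','scene8');snap('side','side8');snap('wrist','wrist8')
flap('scene8',(205,170,310,270));flap('side8',(325,190,385,290))
# pack rear: compare with pre-shut wrist5 via deck edge vs foot edge in model
d=load('wrist8'); g=cv2.cvtColor(d['frame'],cv2.COLOR_RGB2GRAY).astype(int)
for nm,p in (('deck low edge',[-70,-50,0]),('foot rear bottom',[-55,-25,0]),('deck low edge',[-70,50,0]),('foot rear bottom',[-55,25,0])):
    u,v=proj(d,Rd.apply(np.array(p)/1000)+dock)[0]; u,v0=int(round(u)),int(round(v)); 
    if 0<=u<640 and 15<v0<465: c=np.abs(np.diff(g[v0-10:v0+11,u])); print(nm,'pred',round(v,1),g[v0-10:v0+11,u])
    q=proj(d,Rd.apply((np.array(p)+[1,0,0])/1000)+dock)[0]; print('px/mm',(q[1]-v).round(2))
E
```

```text
19.1 [ 0.41456974  0.30313438 -0.4490105 ] [ 0.46511162 -0.13305446  0.32888608]
scene8 874 (236, 207, 46, 50) [(np.float64(0.826), np.float64(0.06)), (np.float64(0.831), np.float64(0.02)), (np.float64(0.831), np.float64(0.04))]
side8 912 (337, 245, 44, 38) [(np.float64(0.811), np.float64(0.08)), (np.float64(0.813), np.float64(0.04)), (np.float64(0.817), np.float64(0.06))]
deck low edge pred 136.4 [ 76  74  78  84  91  99  93  94 107 116 122 124 126 124 126 122 124 125
 124 127 124]
px/mm 1.16
foot rear bottom pred 153.6 [124 126 124 125 124 118 103  77  57  67  80  81  84  81  85  87 100 119
 133 148 158]
px/mm 1.13
deck low edge pred 136.6 [111 104 101  99 101 100  95  99 123 151 167 174 173 173 175 174 174 174
 171 165 156]
px/mm 1.16
foot rear bottom pred 153.7 [173 169 153 130 110 101  96  77  55  48  58  79  84  87  89  89  95 110
 126 143 156]
px/mm 1.13
```

```bash
python3 -c "
from station import workorder; print(workorder.finish_job())"
```

```text
the job is handed in; nothing more can be done
None
```

The middle-sized orange pack is on the dock with its brass end up the slope, pushed past the rollers to a hard stop. The yellow flap is shut over it, and I handed the job in at about 19 s with the gripper clear; no verdict came back.

- **Pack home:** Pushing on its rear with 15 to 34 N moved the fingertip less than 0.1 mm, and the rollers need only 10 to 20 N.
- **Pack position:** The wrist pictures put the pack within about 1 to 1.5 mm of home along the slope. The last one reads 1 to 1.5 mm down the slope, inside the 3 mm limit. I never saw the rollers sitting in the notches, because the rails hide them.
- **Flap shut:** It met a hard stop with the fingertip 78.2 mm above the deck, against 78 mm expected. The picture fits after I backed off read 0.02 to 0.04 rad from the scene camera and 0.04 to 0.08 from the side camera. The limit is 0.06, so the side fit straddles it; I relied on the hard stop.
- **Other things on the bench:** I planned the moves clear of them and felt no unexpected contact, but I did not measure their positions afterwards.

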